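Pin the link into the fork

TASK

Swing the link round until its eye lies between the fork's two cheeks with the holes in line, then take the large pin (the long, thick one with the tallest grip) from the wooden rack and push it down through fork and eye until its collar sits fully home on the fork. Leave the two other pins in the rack and do not disturb the wrench, jar, can and other things lying about.

Things in the scene. Friction and masses are not known exactly. Their poses are not given: they have to be found in the camera images.
- linkage: Steel plate 110 (x) by 270 (y) by 10 mm, fixed. Origin: centre of its underside, on the bench. Pivot post at y -80; at y +80 the fork: two level cheeks 44 by 54 by 10 mm, undersides 40 and 68 mm above the bench (top 78), joined by a web at y 107 to 121 mm. Each cheek has an upright 17 mm through hole at x 0, y +80; 30 mm is free below the lower cheek.
- fork_hole (a point): Centre of the upper cheek's hole, on the fork's top face (78 mm above the bench); z up, x and y as the linkage.
- pivot (a point): On the link's upright swing axis, level with the link's top face (65 mm above the bench). A bolt head of 20 mm diameter stands 8 mm above it.
- link_eye (a point): Centre of the eye (18 mm hole in a 34 mm square end) at the link's free end, on its top face, 160 mm from the pivot. Its z is up, y points along the link away from the pivot.
- link (a joint): Swing angle, rad. 0: the link points from pivot to fork, eye in line with the fork's holes; positive: swung out to the linkage's -x side (counter-clockwise from above). Starts swung out, stays where it is left (light friction). The link is an aluminium bar 22 mm wide, 12 mm thick, 53 to 65 mm above the bench; grip it across its width about 80 mm from the pivot.
- rack: Wooden pin rack, fixed: a board 70 (x) by 200 (y) by 12 mm whose top is 85 mm above the bench, on two end feet. Origin: centre of its footprint, on the bench. Three upright through holes at y = -60, 0 and +60 mm, x = 0; one pin hangs in each by its collar, in any order.
- pin_large: The large plain steel pin: shank 14 mm diameter, 62 mm long below the collar with a tapered nose (last 8 mm); collar 32 mm diameter, 6 mm thick; above it a round grip 18 mm diameter, 30 mm tall (grip top 36 mm above the origin). Origin: centre of the collar's underside; z along the pin towards the grip. Weighs about 150 g.
- pin_short: Short pin, not wanted: shank 14 by 30 mm, collar 32 by 6 mm, grip 18 mm diameter but only 16 mm tall. Origin: centre of the collar's underside.
- pin_thin: Thin pin, not wanted: shank 9 by 62 mm, collar 24 by 6 mm, grip 12 mm diameter, 22 mm tall. Origin: centre of the collar's underside.
- wrench: Steel wrench 190 mm long lying on the bench, a bystander. Origin at its middle, underside.
- jar: Glass jar with white cap, 66 mm diameter, 75 mm tall, a bystander. Origin: centre of its underside.
- spray_can: Spray can, 58 mm diameter, 190 mm tall, a bystander. Origin: centre of its underside.
- screwdriver: Screwdriver 200 mm long lying on the bench, a bystander.
- bush: Dark steel bush (ring) 48 mm diameter, 22 mm tall, standing on the bench, a bystander. Origin: centre of its underside.

How it is judged (in metres and radians):
On the way, in this order (a step that is already met when the one before it is completed fails the run):
1. the link's eye lies between the fork's cheeks, in line with the holes (value of joint link between -0.05 and 0.05 rad), for 0.2 s.
2. the large pin is through fork and eye, its collar home on the fork (all of step 1 and z of pin_large in the frame of fork_hole between -0.004 and 0.003 m and horizontal distance between pin_large and fork_hole below 0.004 m and angle between pin_large's own z axis and vertical below 0.07 rad), for 0.2 s.
At the end, for the whole second after the job is handed in: The large pin stands upright (within 4 degrees) in the fork's holes, within 4 mm of their axis, collar underside within 3 mm of the fork's top face, passing through the link's eye (link within 0.05 rad of in line), at rest; the two other pins are within 20 mm of their places in the rack (all of step 2 and linear speed of pin_large below 0.02 m/s and distance of each of pin_short, pin_thin from where it was at the start of the episode below 0.02 m); the robot touches nothing.
It fails at once if a pin that is not wanted is taken from its place (20 mm) (distance of any of pin_short, pin_thin from where it was at the start of the episode above 0.02 m).
It fails at once if a bystander (wrench, jar, can, screwdriver, bush) is shifted by more than 40 mm (distance of any of wrench, jar, spray_can, screwdriver, bush from where it was at the start of the episode above 0.04 m).
It also fails if it takes over 58 s, if anything falls off the work surface, if the arm or the gripper's body presses on something with over 40 N, if the wrist force passes 120 N, or if a joint passes its speed limit or range.

ROBOT

A 6-joint arm with a two-finger parallel gripper is mounted at the origin on the work surface. World frame = base frame: x ahead of the robot, y to its left, z up, the work surface at z = 0. Lengths are in mm, angles in rad, forces in N, time in s.
With the tool pointing down it reaches from about 250 to 800 mm from the base axis. Payload 3.9 kg.
Tool frame: the origin (TCP) lies midway between the tips of the shut fingers; the grasp point (between the pads) lies 19 mm behind it (grip_point_offset is the distance from the TCP to the grasp point, in mm); z points along the fingers, y is the line along which they close (so a half turn about z gives the same grasp; the last joint's range is limited). The gripper opens to 85 mm and grips with 20 to 120 N. Pads are 22 mm wide; open, the fingers measure 114 mm over their backs; the gripper's body (76 mm by 85 mm) begins 54 mm behind the grasp point. The pads swing forward as they close: fully open they stand 13 mm farther back than shut.
Start: joints at [1.198, 0.26, -0.138, 1.173, 0, 1.571], TCP at [191.213, 488.93, 231.304] pointing down, gripper open.
Joint ranges: [-2.78, 2.78], [-0.83, 1.72], [-1.28, 1.37], [-1.9, 2.12], [-1.57, 1.48], [-3.14, 3.14]. Speed limits (rad/s): [2.57, 2.57, 3.14, 3.14, 3.14, 3.14].

INTERFACE

Orientations are given as a unit quaternion [w, x, y, z].
In Python, from bench import * gives the robot as it stands.
- The arm moves only by the shell command python3 -m jog 'ROWS' [FORCE]. ROWS is JSON, a list that holds one entry, the list of rows, each a list of 7 numbers: the shift along the tool's x, y, z normalised to -1 to 1, where 1 is 0.75 m, then the turn, a rotation vector about the tool's x, y, z normalised to -1 to 1, where 1 is 45 degrees, then the opening, from -1 (shut) to 1 (fully open). A call has 1 to 8 rows; each row is the pose to reach, as a shift and turn from the pose commanded when the call began, along the tool's axes at that moment; what a row does not reach only later rows make up. A row lasts 1/10 s, in which the tool goes at most 50 mm and 8.59 degrees, less where a joint would pass 70% of its speed; a pose out of reach is approached as far as the arm can. A call with a number of a shift or a turn outside -1 to 1 is refused whole. A call with a gripper value outside its range is refused whole. The fingers move at their own pace and stop on an object; FORCE is the grip in N (left out, the last holds). Time passes only in rows, so rows that repeat a pose let the fingers close. It gives the time, the measured TCP pose, the force, the opening and the grip force at its end, in the units of the state.
- get_state(): the state, without advancing time (a new reading comes with each control period).
- get_image(name): name is "scene" or "top" or "wrist"; returns a dict with "frame" (420x560x3 uint8, red, green, blue), "intrinsics" (3x3 intrinsics, pixels), "world_to_cam" (4x4, takes a point from world to camera coordinates); the wrist camera has in their place "T_tool_cam" (4x4, takes a point from camera to tool coordinates, whose origin is the TCP and whose axes are the flange's). Camera axes: x right, y down, z forward; pixel columns grow to the right and rows downward; lengths in mm; the calibration is good to about 2 mm. The wrist camera is an equidistant fisheye: a pixel r from the principal point sees the ray r / f radians off the axis. A picture is of the moment at which its call begins: read the wrist's pose just before it. There is no depth.
- finish_job(): hands the job in; it is judged then, once.
The state is a dict: "time_s": time; "joint_pos": joint angles; "dq": joint speeds; "joint_efforts": joint torques, N m; "ee_pos": TCP position; "tool_rot": TCP orientation; "ft_force": force on the tool from outside, world axes, zero at the start; "torque": the same for the moment, N m; "opening": finger opening in mm; "gripper_force": force on a finger pad.
Only numpy, scipy, OpenCV 4.12 (cv2) and the standard library are available. Lean on these libraries where they do the work, as an engineer would, in place of code of your own. Each camera call takes 0.05 s, during which the arm holds its last target. There are 200 camera calls.

## Working session

There is one attempt and no reset: what is moved stays moved. The work goes in short steps, Python scripts to look and compute and a shell command to move; the robot and the scene stay as the last step left them, time stands still between calls to the robot, and variables do not carry over. Pictures are saved under pics/ and viewed, at most 10 in all, crops included, and the job is handed in when it is done.

```bash
mkdir -p pics; ls; python3 - <<'E'
from bench import *
import cv2,pickle
s=get_state();print(s)
for n in("scene","top"):
    d=get_image(n);cv2.imwrite(f"pics/{n}0.png",d["frame"][...,::-1]);pickle.dump(d,open(n+".pkl","wb"))
E
```

```text
pics
{'time_s': 0.0, 'joint_pos': array([ 1.19800346e+00,  2.60680555e-01, -1.39377952e-01,  1.17268181e+00,
        1.84238002e-05,  1.57082522e+00]), 'dq': array([ 0.00185263,  0.00081332,  0.00106358,  0.00019121, -0.0005342 ,
       -0.00136216]), 'joint_efforts': array([-1.15553190e-03, -4.05675638e+01,  2.53924638e+01,  1.88205577e-02,
       -2.97527795e-04,  7.86900443e-06]), 'ee_pos': array([190.96228872, 488.31130868, 230.46334473]), 'tool_rot': array([-1.89167535e-04,  1.85333078e-01,  9.82675280e-01, -9.53453465e-04]), 'ft_force': array([-0.52026791, -0.35324618,  0.18983085]), 'torque': array([-0.02744464,  0.00717398,  0.00821055]), 'gripper_force': 0.0, 'opening': 85.390922710385}
```

View pics/scene0.png

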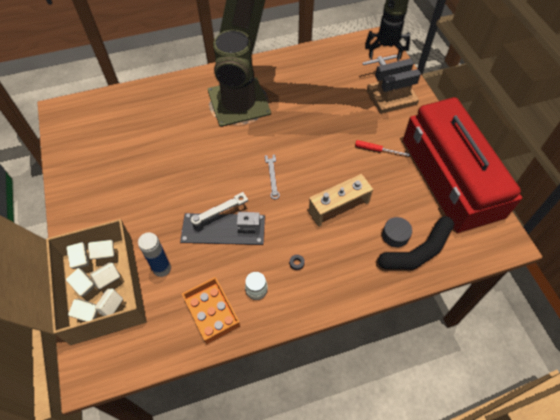

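View pics/top0.png

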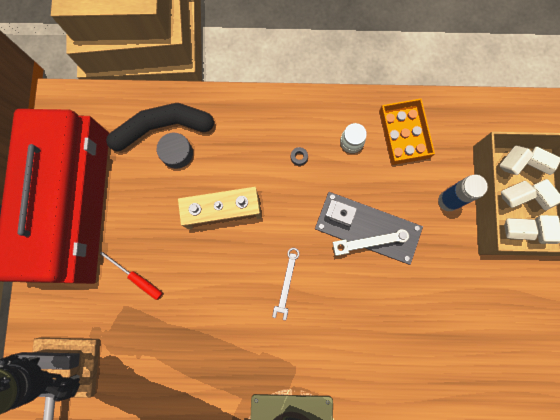

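The top view has +x up and +y to the left. The rack is at about (219,207) with pins at (195,209), (219,205) and (242,201). The linkage is at about (370,228), with the fork hole at (343,213), the pivot at (402,236) and the link eye at (341,247). I'll enlarge both views.

```bash
python3 - <<'E'
import cv2,numpy as np
t=cv2.imread("pics/top0.png");s=cv2.imread("pics/scene0.png")
a=cv2.resize(t[180:270,170:270],None,fx=4,fy=4,interpolation=cv2.INTER_CUBIC)
b=cv2.resize(t[180:270,312:430],None,fx=4,fy=4,interpolation=cv2.INTER_CUBIC)[:, :400]
c=cv2.resize(s[170:225,300:380],(400,275),interpolation=cv2.INTER_CUBIC)
d=cv2.resize(s[185:250,175:270],(400,275),interpolation=cv2.INTER_CUBIC)
cv2.imwrite("pics/crop.png",np.vstack([np.hstack([a,b])[:320],np.hstack([c,d])]))
E
```

```text
(no output)
```

View pics/crop.png

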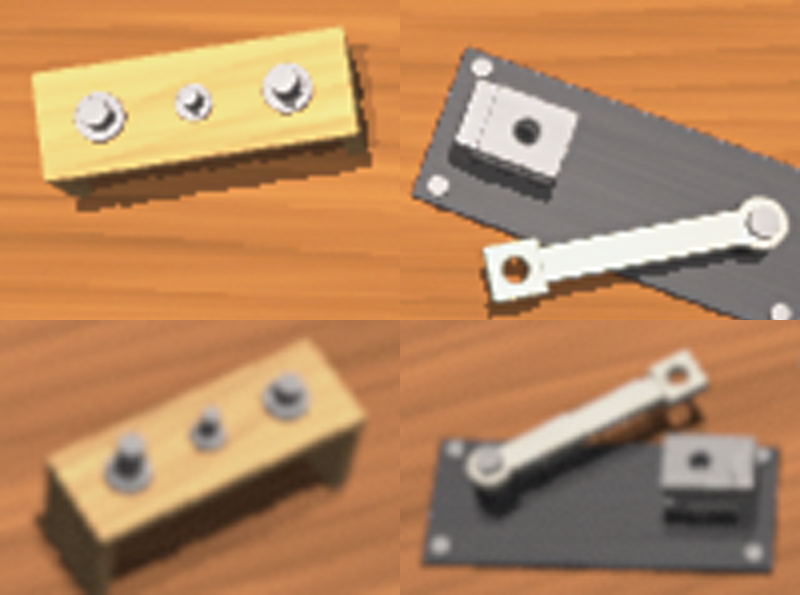

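The large pin has the tall grip. It's the right-hand one in the top view, with its collar at (241.6,202.4), and the left-hand one in the scene view at (325.5,200.3). Next I'll compute positions.

```bash
cat > h.py <<'E'
import numpy as np,pickle,cv2
D={n:pickle.load(open(n+".pkl","rb")) for n in("top","scene")}
def px2(n,u,v,z):
    d=D[n];K=np.array(d["intrinsics"]);T=np.array(d["world_to_cam"]);R=T[:3,:3];c=-R.T@T[:3,3]
    r=R.T@np.linalg.inv(K)@np.array([u,v,1.]);return (c+r*(z-c[2])/r[2])[:2].round(1)
E
python3 - <<'E'
from h import *
T=lambda a,b,ox:(ox+a/4-.4,180+b/4-.4)
for nm,p,z in [("L",T(287,90,170),91),("thin",T(193,103,170),91),("short",T(99,118,170),91),("hole",T(527-400,131,312),78),("bolt",T(365,221,312),73),("eye",T(115,269,312),65),
 ("plTL",T(82,67,312),10),("plBL",T(38,185,312),10),("plBR",T(380,312,312),10)]:
    print(nm,px2("top",*p,z))
for nm,p,z in [("L",(325.2,200.3),91),("thin",(300+208/5-.4,170+(433-320)/5-.4),91),("short",(300+287/5-.4,170+(396-320)/5-.4),91),("hole",(175+300/4.21-.4,185+140/4.23-.4),78),("bolt",(175+87/4.21-.4,185+142/4.23-.4),73),("eye",(175+278/4.21-.4,185+55/4.23-.4),65)]:
    print("S",nm,px2("scene",*p,z))
E
```

```text
L [580.3 136.1]
thin [570.6 195.2]
short [559.8 254.1]
hole [ 561.7 -123.1]
bolt [ 507.9 -274.3]
eye [ 474.8 -117.1]
plTL [ 616.6 -100.6]
plBL [535.2 -71.5]
plBR [ 455.3 -298.5]
S L [585.6 136.6]
S thin [572.5 196.7]
S short [561.5 256.4]
S hole [ 561.5 -120.7]
S bolt [ 510.7 -272.9]
S eye [ 475.1 -115.2]
```

```bash
cat >> h.py <<'E'
from scipy.spatial.transform import Rotation as Ro
from bench import *
def rows(*targets,show=True):
    """targets (x,y,z,a_deg): tool down, tool x at heading a. prints shift+turn in jog units from measured pose"""
    s=get_state();q=s["tool_rot"];R=Ro.from_quat([*q[1:],q[0]]);x=R.as_matrix()[:,0]
    print("t",round(s["time_s"],2),"pos",s["ee_pos"].round(1),"a",round(np.degrees(np.arctan2(x[1],x[0])),2),"F",s["ft_force"].round(1),"op",round(s["opening"],1),"gf",round(s["gripper_force"],1))
    for p in targets:
        c,n=np.cos(np.radians(p[3])),np.sin(np.radians(p[3]))
        G=Ro.from_matrix([[c,n,0],[n,-c,0],[0,0,-1]])
        d=R.inv().apply(np.array(p[:3])-s["ee_pos"])/750
        w=(R.inv()*G).as_rotvec(degrees=True)/45
        print(d.round(4).tolist(),w.round(4).tolist())
E
python3 -c "
from h import *
rows((390,37,230,130),(492.5,-195.4,170,101.9))"
```

```text
t 0.1 pos [191.  488.4 230.5] a 158.64 F [-0.4  0.9 -0.1] op 85.7 gf 0.0
[-0.4663, -0.4638, 0.0015] [-0.0022, 0.0005, 0.6364]
[-0.7065, -0.7025, 0.0819] [-0.0021, 0.0011, 1.2608]
```

```bash
python3 -m jog '[[[-0.466,-0.464,0,0,0,0.636,1],[-0.466,-0.464,0,0,0,0.636,1],[-0.466,-0.464,0,0,0,0.636,1],[-0.466,-0.464,0,0,0,0.636,1],[-0.466,-0.464,0,0,0,0.636,1],[-0.466,-0.464,0,0,0,0.636,1],[-0.466,-0.464,0,0,0,0.636,1],[-0.466,-0.464,0,0,0,0.636,1]]]' && python3 -c "
from h import *
rows((492.5,-195.4,170,101.9))"
```

```text
time_s: 0.9
ee_pos: [352.5, 120.9, 231.2]
tool_rot: [0.0, 0.422, 0.906, 0.0]
ft_force: [1.0, 0.0, -0.3]
opening: 85.3
gripper_force: 0.0
t 0.9 pos [352.5 120.9 231.2] a 130.05 F [ 1.   0.  -0.3] op 85.3 gf 0.0
[-0.443, -0.1284, 0.0816] [0.0002, 0.0, 0.6255]
```

```bash
python3 -m jog '[[[-0.443,-0.128,0.04,0,0,0.6255,1],[-0.443,-0.128,0.04,0,0,0.6255,1],[-0.443,-0.128,0.04,0,0,0.6255,1],[-0.443,-0.128,0.04,0,0,0.6255,1],[-0.443,-0.128,0.0816,0,0,0.6255,1],[-0.443,-0.128,0.0816,0,0,0.6255,1],[-0.443,-0.128,0.0816,0,0,0.6255,1],[-0.443,-0.128,0.0816,0,0,0.6255,1]]]' && python3 - <<'E'
from h import *
rows((492.5,-195.4,170,101.9))
s=get_state();d=get_image("wrist");pickle.dump((s,d),open("w1.pkl","wb"))
cv2.imwrite("pics/w1.png",d["frame"][...,::-1]);print(d["intrinsics"],d["T_tool_cam"])
E
```

```text
time_s: 1.7
ee_pos: [493.7, -197.8, 167.5]
tool_rot: [-0.0, 0.632, 0.775, -0.001]
ft_force: [-0.3, 0.5, -0.1]
opening: 85.3
gripper_force: 0.0
t 1.7 pos [ 493.7 -197.8  167.5] a 101.57 F [-0.3  0.5 -0.1] op 85.3 gf 0.0
[0.0034, -0.0009, -0.0033] [-0.002, 0.0009, -0.0073]
[[325.1922621    0.         279.92895285]
 [  0.         325.1922621  212.06790145]
 [  0.           0.           1.        ]] [[-4.67013040e-04 -9.56504855e-01 -2.91716034e-01  7.42589736e+01]
 [ 9.99999843e-01 -5.36679560e-04  1.58797024e-04  5.55770415e-01]
 [-3.08448157e-04 -2.91715914e-01  9.56504956e-01 -1.42325626e+02]
 [ 0.00000000e+00  0.00000000e+00  0.00000000e+00  1.00000000e+00]]
```

View pics/w1.png

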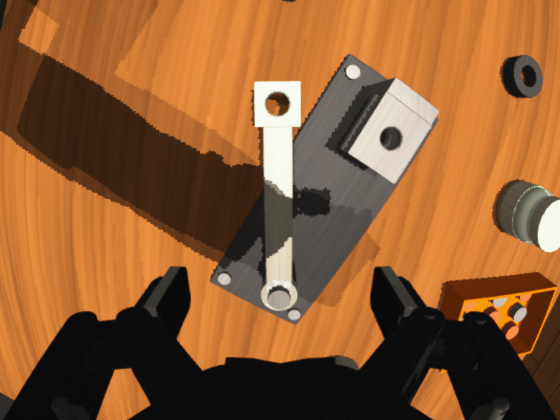

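The wrist view shows the link centred between the fingers, with the eye at (277,104), the fork hole at (391,138) and the bolt head at (279,297).

```bash
cat >> h.py <<'E'
def wpx(s,d,u,v,z):
    K=np.array(d["intrinsics"]);T=np.array(d["T_tool_cam"]);q=s["tool_rot"];R=Ro.from_quat([*q[1:],q[0]]).as_matrix()
    m=np.array([(u-K[0,2]),(v-K[1,2])])/K[0,0];th=np.hypot(*m)
    r=R@T[:3,:3]@np.array([*(np.sin(th)*m/th),np.cos(th)]);c=R@T[:3,3]+s["ee_pos"]
    return (c+r*(z-c[2])/r[2])[:2].round(1)
E
python3 - <<'E'
from h import *
s,d=pickle.load(open("w1.pkl","rb"))
e=wpx(s,d,277,104,65);h=wpx(s,d,391,137.5,78);b=wpx(s,d,279,297,73);print(e,h,b,np.hypot(*(e-b)),np.hypot(*(h-b)),[np.degrees(np.arctan2(*(k-b)[::-1])) for k in(e,h)])
E
```

```text
[ 475.3 -116.7] [ 561.9 -121.7] [ 508.  -269.8] 156.55318585068784 157.60336290828317 [np.float64(102.0564150487094), np.float64(70.00136364178248)]
```

```bash
python3 -c "
from h import *
rows((492,-194.7,100,101.9),(492,-194.7,42,101.9))"
```

```text
t 1.75 pos [ 492.5 -195.7  168.1] a 101.64 F [-0.3 -0.6  0.1] op 85.3 gf 0.0
[0.0014, -0.0002, 0.0908] [-0.0029, -0.0015, -0.0057]
[0.0013, -0.0001, 0.1681] [-0.0029, -0.0015, -0.0057]
```

```bash
python3 -m jog '[[[0.001,0,0.0908,0,0,0.006,0.2],[0.001,0,0.0908,0,0,0.006,0.2],[0.001,0,0.13,0,0,0.006,0.2],[0.001,0,0.168,0,0,0.006,0.2],[0.001,0,0.168,0,0,0.006,0.2],[0.001,0,0.168,0,0,0.006,-1],[0.001,0,0.168,0,0,0.006,-1],[0.001,0,0.168,0,0,0.006,-1]]]' 40;  python3 -m jog '[[[0,0,0,0,0,0,-1],[0,0,0,0,0,0,-1],[0,0,0,0,0,0,-1]]]' && python3 - <<'E'
from h import *
rows((492,-194.7,42,101.9))
A=np.radians
P=lambda a:(508.5+80*np.cos(A(a)),-273+80*np.sin(A(a)),42,a)
rows(*[P(a) for a in (98,94,90,86,82,78,74,70.2)])
E
```

```text
time_s: 2.55
ee_pos: [492.7, -192.4, 45.9]
tool_rot: [0.001, 0.632, 0.775, 0.0]
ft_force: [-2.9, 1.6, 5.7]
opening: 20.8
gripper_force: 39.3
time_s: 2.85
ee_pos: [492.7, -192.5, 45.9]
tool_rot: [0.001, 0.632, 0.775, 0.001]
ft_force: [-1.9, 2.3, 7.4]
opening: 21.2
gripper_force: 39.4
t 2.85 pos [ 492.7 -192.5   45.9] a 101.58 F [-1.9  2.3  7.4] op 21.2 gf 39.4
[-0.0027, -0.0016, 0.0052] [0.0021, 0.0003, -0.007]
t 2.85 pos [ 492.7 -192.5   45.9] a 101.58 F [-1.9  2.3  7.4] op 21.2 gf 39.4
[-0.003, 0.0057, 0.0052] [0.0021, 0.0003, 0.0796]
[-0.0037, 0.0131, 0.0052] [0.0021, 0.0002, 0.1685]
[-0.0049, 0.0204, 0.0052] [0.0021, 0.0001, 0.2574]
[-0.0067, 0.0277, 0.0053] [0.0021, 0.0, 0.3463]
[-0.0089, 0.0348, 0.0053] [0.0021, -0.0, 0.4352]
[-0.0117, 0.0417, 0.0053] [0.0021, -0.0001, 0.5241]
[-0.0149, 0.0484, 0.0053] [0.0021, -0.0002, 0.613]
[-0.0184, 0.0546, 0.0053] [0.0021, -0.0003, 0.6974]
```

```bash
python3 -m jog '[[[-0.0003,0.0074,0,0,0,0.08,-1],[-0.001,0.015,0,0,0,0.169,-1],[-0.0022,0.0225,0,0,0,0.257,-1],[-0.0041,0.030,0,0,0,0.346,-1],[-0.0064,0.0373,0,0,0,0.435,-1],[-0.0092,0.0444,0,0,0,0.524,-1],[-0.0125,0.0513,0,0,0,0.613,-1],[-0.0161,0.0576,0,0,0,0.698,-1]]]';  python3 -m jog '[[[0,0,0,0,0,0,-1],[0,0,0,0,0,0,-1],[0,0,0,0,0,0,-1]]]' && python3 - <<'E'
from h import *
rows()
s=get_state();d=get_image("wrist");pickle.dump((s,d),open("w2.pkl","wb"))
f=d["frame"][...,::-1];cv2.imwrite("pics/w2.png",f)
E
```

```text
time_s: 3.65
ee_pos: [537.1, -196.4, 45.9]
tool_rot: [0.001, 0.819, 0.574, -0.0]
ft_force: [-4.5, -1.6, 5.8]
opening: 21.1
gripper_force: 39.3
time_s: 3.95
ee_pos: [537.2, -196.5, 45.9]
tool_rot: [0.001, 0.819, 0.574, -0.0]
ft_force: [-3.0, -0.5, 6.6]
opening: 21.4
gripper_force: 39.7
t 3.95 pos [ 537.2 -196.5   45.9] a 70.12 F [-3.  -0.5  6.6] op 21.4 gf 39.7
```

View pics/w2.png

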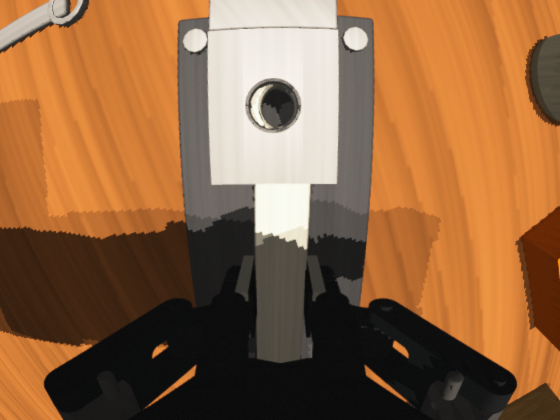

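The link lies between the cheeks. The hole is at (273,105), and a bright crescent on its left shows the eye sitting slightly to the right. I'll zoom in to measure it.

```bash
python3 - <<'E'
from h import *
s,d=pickle.load(open("w2.pkl","rb"));f=d["frame"][...,::-1]
cv2.imwrite("pics/w2c.png",cv2.resize(f[65:145,220:330],None,fx=7,fy=7,interpolation=cv2.INTER_CUBIC))
print(wpx(s,d,273,105,78),[wpx(s,d,u,183,78) for u in(210,336)])
for v in(195,225):print(wpx(s,d,255,v,65),wpx(s,d,310,v,65))
for v in (105,): print(f[v,240:305].mean(1).astype(int))
E
```

```text
[ 562.1 -122.3] [array([ 532.2, -139.7]), array([ 573.6, -154.8])]
[ 543.5 -151.9] [ 563.7 -159.3]
[ 539.  -163.5] [ 559.8 -171.1]
[229 229 231 237 234 166 100  96  79  57  77 160 226 242 247 247 248 237
 215 198 138  79  48  76  82  85  80  60  62  79  71  34  28  29  29  29
  29  27  28  30  29  38  44  46  45  45  45  45  46  46  46  45  46  50
  66  78  74  61  76  91 126 200 233 231 228]
```

View pics/w2c.png

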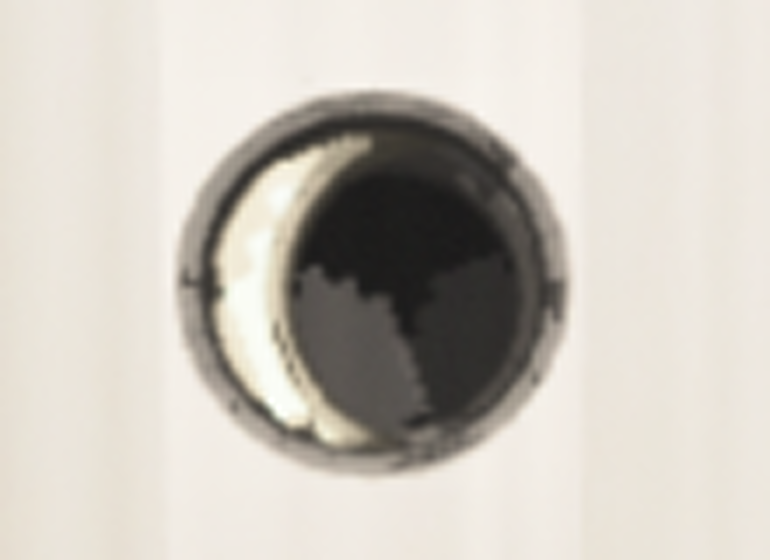

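```bash
python3 - <<'E'
from h import *
s,d=pickle.load(open("w2.pkl","rb"))
ty=np.array([np.cos(np.radians(-19.9)),np.sin(np.radians(-19.9))])
g=lambda u,v,z:(wpx(s,d,u,v,z)@ty).round(1)
print("hole L,R",g(245.3,105,78),g(300.8,105,78),"eyeL",g(257.8,105,65),"link mid",(g(255,195,65)+g(310,195,65))/2,(g(255,225,65)+g(310,225,65))/2,"plate",[g(u,39,10) for u in(195.5,355.5)],"tcp",s["ee_pos"][:2]@ty)
E
```

```text
hole L,R 561.0 579.4 eyeL 564.2 link mid 573.55 573.55 plate [np.float64(526.3), np.float64(613.9)] tcp 571.9761779171571
```

```bash
python3 -m jog '[[[0,-0.0022,0,0,0,-0.025,-1],[0,-0.0022,0,0,0,-0.025,-1],[0,-0.0022,0,0,0,-0.025,-1],[0,-0.0022,0,0,0,-0.025,-1]]]' && python3 - <<'E'
from h import *
rows()
s=get_state();d=get_image("wrist");pickle.dump((s,d),open("w3.pkl","wb"))
f=d["frame"]
print(f[105,240:310].mean(1).astype(int))
cv2.imwrite("pics/w3c.png",cv2.resize(f[65:145,220:330,::-1],None,fx=5,fy=5,interpolation=cv2.INTER_CUBIC))
E
```

```text
time_s: 4.4
ee_pos: [535.4, -195.8, 45.9]
tool_rot: [0.001, 0.813, 0.583, -0.0]
ft_force: [-2.5, 1.1, 5.9]
opening: 21.3
gripper_force: 39.4
t 4.4 pos [ 535.4 -195.8   45.9] a 71.27 F [-2.5  1.1  5.9] op 21.3 gf 39.4
[230 229 230 228 227 227 226 227 228 230 230 231 232 236 233 202 165 157
 107  63  67  80  78  62  79  80  81  84  83  83  85  86  85  78  63  70
  81  63  33  28  28  29  28  30  36  37  44  46  45  46  46  46  45  46
  47  47  47  45  46  45  44  47  61  77  75  66  52  54 102 136]
```

View pics/w3c.png

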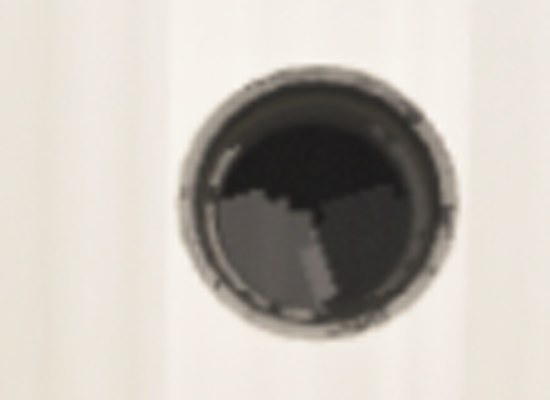

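The eye is now within about 0.5 mm of the hole. I'll release it and rise.

```bash
python3 -m jog '[[[0,-0.0,0,0,0,0,0.1],[0,0,0,0,0,0,0.1],[0,0,0,0,0,0,0.1],[0,0,-0.06,0,0,0,0.1],[0,0,-0.1,0,0,0,0.1],[0,0,-0.15,0,0,0,0.1],[0,0,-0.2,0,0,0,0.1],[0,0,-0.2,0,0,0,0.1]]]' && python3 - <<'E'
from h import *
s=get_state();d=get_image("wrist");pickle.dump((s,d),open("w4.pkl","wb"))
f=d["frame"];cv2.imwrite("pics/w4.png",f[...,::-1])
rows((505,140,195,99.9))
E
```

```text
time_s: 5.25
ee_pos: [539.3, -196.4, 200.0]
tool_rot: [0.005, 0.812, 0.583, 0.003]
ft_force: [0.6, -0.5, -0.1]
opening: 46.9
gripper_force: 0.0
t 5.3 pos [ 538.  -196.   197.2] a 71.33 F [ 0.4 -0.9 -0.5] op 47.4 gf 0.0
[0.4103, -0.1851, 0.0016] [0.0087, 0.0023, -0.6349]
```

```bash
python3 -c "
from h import *
rows((581.5,136.3,195,99.9))"
```

```text
t 5.3 pos [ 538.  -196.   197.2] a 71.33 F [ 0.4 -0.9 -0.5] op 47.4 gf 0.0
[0.4383, -0.0868, 0.0023] [0.0087, 0.0023, -0.6349]
```

```bash
python3 -m jog '[[[0.4383,-0.0868,0,0.008,0.002,-0.635,0.2],[0.4383,-0.0868,0,0.008,0.002,-0.635,0.2],[0.4383,-0.0868,0,0.008,0.002,-0.635,0.2],[0.4383,-0.0868,0,0.008,0.002,-0.635,0.2],[0.4383,-0.0868,0,0.008,0.002,-0.635,0.2],[0.4383,-0.0868,0,0.008,0.002,-0.635,0.2],[0.4383,-0.0868,0,0.008,0.002,-0.635,0.2],[0.4383,-0.0868,0,0.008,0.002,-0.635,0.2]]]' && python3 -m jog '[[[0,0,0,0,0,0,0.2],[0,0,0,0,0,0,0.2]]]' && python3 - <<'E'
from h import *
s=get_state();d=get_image("wrist");pickle.dump((s,d),open("w5.pkl","wb"))
f=d["frame"][...,::-1];cv2.imwrite("pics/w5.png",f)
rows((581.5,136.3,195,99.9))
E
```

```text
time_s: 6.1
ee_pos: [578.9, 141.6, 192.1]
tool_rot: [-0.004, 0.641, 0.767, -0.001]
ft_force: [0.2, -0.7, -0.2]
opening: 51.2
gripper_force: 0.0
time_s: 6.3
ee_pos: [578.4, 136.0, 193.1]
tool_rot: [-0.003, 0.644, 0.765, -0.002]
ft_force: [0.2, 0.3, -0.4]
opening: 51.3
gripper_force: 0.0
t 6.35 pos [578.7 135.7 193.4] a 99.8 F [-0.4 -0.4  0.4] op 51.4 gf 0.0
[0.0001, 0.0038, -0.0022] [-0.0092, -0.0033, -0.0021]
```

View pics/w5.png

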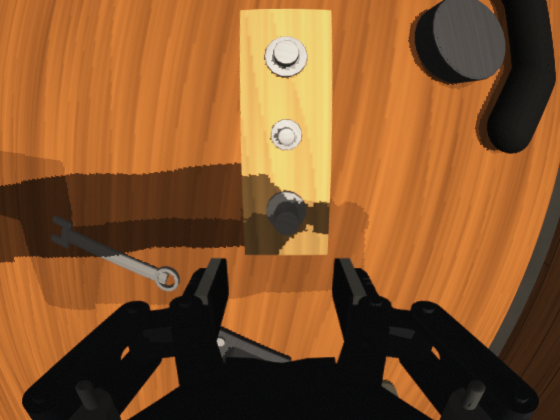

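The rack's pins are in column 286: short at (286,56), thin at (286,135), large at (287,210).

```bash
python3 - <<'E'
from h import *
s,d=pickle.load(open("w5.pkl","rb"))
print(wpx(s,d,287,210,91),wpx(s,d,286,136,91),wpx(s,d,286,58,91))
f=d["frame"].mean(2)
print(f[210,255:320].astype(int)); print(f[185:240,287].astype(int))
rows((581.3,136.3,150,99.9),(581.3,136.3,92,99.9))
E
```

```text
[583.4 138.6] [572.6 195.2] [562.4 253.5]
[83 86 89 91 94 94 95 95 93 92 89 86 84 86 86 86 85 85 84 72 53 43 42 44
 43 43 42 43 45 45 43 43 43 43 42 42 42 43 42 40 40 40 44 46 48 49 47 47
 48 48 48 50 52 53 51 49 49 50 50 49 47 49 51 53 53]
[187 188 188 189 185 154  84 142 199 203 203 204 201 186 142  89  64  47
  45  46  44  43  42  41  42  43  43  48  53  50  51  50  50  50  50  51
  50  48  47  48  48  49  49  49  51  50  49  49  49  50  52  55  55  55
  54]
t 6.35 pos [578.7 135.7 193.4] a 99.8 F [-0.4 -0.4  0.4] op 51.4 gf 0.0
[0.0, 0.004, 0.0578] [-0.0092, -0.0033, -0.0021]
[-0.0002, 0.0046, 0.1351] [-0.0092, -0.0033, -0.0021]
```

```bash
python3 -m jog '[[[0.0005,0.005,0.05,-0.009,-0.003,0,0.2],[0.0005,0.0052,0.08,-0.009,-0.003,0,0.2],[0.0005,0.0055,0.11,-0.009,-0.003,0,0.2],[0.0005,0.0055,0.134,-0.009,-0.003,0,0.2],[0.0005,0.0055,0.134,-0.009,-0.003,0,0.2],[0.0005,0.0055,0.134,-0.009,-0.003,0,0.2]]]' && python3 - <<'E'
from h import *
rows((582,136.7,92,99.9))
s=get_state();d=get_image("wrist");pickle.dump((s,d),open("w6.pkl","wb"))
f=d["frame"][...,::-1];cv2.imwrite("pics/w6.png",cv2.convertScaleAbs(f[150:400,140:440],alpha=2.2))
E
```

```text
time_s: 6.95
ee_pos: [582.4, 137.2, 93.7]
tool_rot: [0.0, 0.644, 0.765, 0.0]
ft_force: [-0.5, -0.8, -0.5]
opening: 51.1
gripper_force: 0.0
t 6.95 pos [582.4 137.2  93.7] a 99.79 F [-0.5 -0.8 -0.5] op 51.1 gf 0.0
[-0.0005, -0.0007, 0.0023] [0.0009, -0.0007, -0.0024]
```

View pics/w6.png

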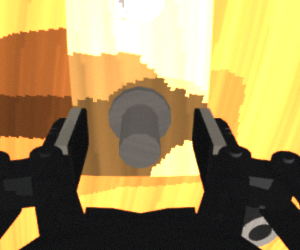

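The pin is centred laterally between the pads: crop column 140, pads at 82 and 197. The grip top is at crop (140,152). I'll check the fore-aft position numerically.

```bash
python3 - <<'E'
from h import *
s,d=pickle.load(open("w6.pkl","rb"))
print("top",wpx(s,d,280,301,121),"collar",wpx(s,d,280,264,91),s["ee_pos"])
E
```

```text
top [582.9 137.8] collar [582.5 140.4] [582.43408186 137.16655816  93.73553534]
```

```bash
python3 -m jog '[[[0,0,0,0,0,0,-1],[0,0,0,0,0,0,-1],[0,0,0,0,0,0,-1],[0,0,0,0,0,0,-1],[0,0,0,0,0,0,-1],[0,0,0,0,0,0,-1]]]' 80; python3 -m jog '[[[0,0,-0.005,0,0,0,-1],[0,0,-0.02,0,0,0,-1],[0,0,-0.06,0,0,0,-1],[0,0,-0.1,0,0,0,-1],[0,0,-0.14,0,0,0,-1],[0,0,-0.14,0,0,0,-1],[0,0,-0.14,0,0,0,-1]]]'; python3 - <<'E'
from h import *
rows((562,-122.5,200,71.3))
s=get_state();d=get_image("wrist");pickle.dump((s,d),open("w7.pkl","wb"))
f=d["frame"][...,::-1];cv2.imwrite("pics/w7.png",cv2.convertScaleAbs(f,alpha=1.8))
E
```

```text
time_s: 7.6
ee_pos: [583.4, 138.4, 95.0]
tool_rot: [0.001, 0.643, 0.765, 0.002]
ft_force: [-1.1, -0.4, 6.3]
opening: 15.8
gripper_force: 78.0
time_s: 8.3
ee_pos: [582.9, 138.5, 199.5]
tool_rot: [0.001, 0.643, 0.765, 0.002]
ft_force: [0.1, 0.4, -1.5]
opening: 15.4
gripper_force: 78.5
t 8.3 pos [582.9 138.5 199.5] a 99.9 F [ 0.1  0.4 -1.5] op 15.4 gf 78.5
[-0.338, -0.0873, -0.0012] [0.0038, -0.0021, 0.6356]
```

View pics/w7.png

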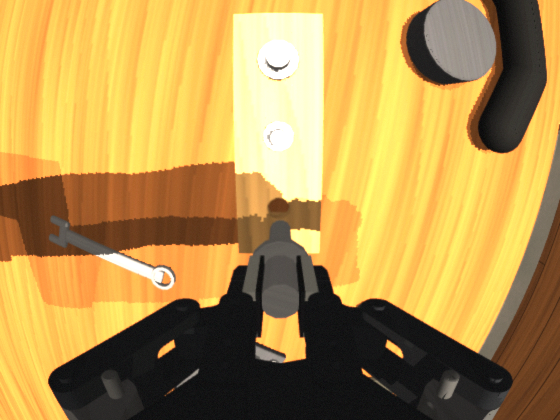

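The large pin is held and the force reading of -1.5 N matches its weight. The nose is at about (280,225), the empty rack hole at (278,206), and the other two pins are undisturbed. From here I'll work from numbers, checking where the pin sits relative to the tool axis and refining the fork hole.

```bash
cat >> h.py <<'E'
def proj(d,p):  # tool point -> pixel
    K=np.array(d["intrinsics"]);T=np.linalg.inv(np.array(d["T_tool_cam"]));c=T[:3,:3]@np.array(p,float)+T[:3,3]
    n=np.hypot(c[0],c[1]);th=np.arctan2(n,c[2]);return (K[:2,2]+K[0,0]*th*c[:2]/n).round(1)
E
python3 - <<'E'
from h import *
s,d=pickle.load(open("w7.pkl","rb"));f=d["frame"].mean(2).astype(int)
for z in(72,10,4,-26):print(z,proj(d,(0,0,z)),proj(d,(0,7 if z==72 else 9,z)))
for v in(222,228,234,240,270,285,300):print(v,f[v,240:325].tolist())
for v in range(216,246,3): pass
print("col",f[205:320,280].tolist())
# hole circle fits
for n in("w2","w3","w4"):
    s,d=pickle.load(open(n+".pkl","rb"));g=d["frame"].mean(2)
    m=(g<130).astype(np.uint8)
    if n=="w4": print("w4 expect");q=s["tool_rot"];R=Ro.from_quat([*q[1:],q[0]]);c=proj(d,R.inv().apply(np.array([561,-122,78])-s["ee_pos"]))
    else: c=(273,105)
    print(n,c,s["ee_pos"].round(1))
    cs,_=cv2.findContours(m,cv2.RETR_LIST,cv2.CHAIN_APPROX_NONE)
    for k in cs:
        A=cv2.contourArea(k)
        if 150<A<4000:
            e=cv2.fitEllipse(cv2.convexHull(k))
            if np.hypot(e[0][0]-c[0],e[0][1]-c[1])<15: print(A,np.round(e[0],1),np.round(e[1],1),wpx(s,d,*e[0],78))
E
```

```text
72 [279.1 224.3] [289.1 224.3]
10 [278.8 263.3] [296.2 263.3]
4 [278.8 268.6] [296.7 268.5]
-26 [278.6 300.6] [300.  300.5]
222 [54, 52, 51, 49, 48, 48, 48, 48, 49, 51, 54, 56, 57, 58, 58, 59, 59, 58, 58, 56, 57, 59, 57, 57, 55, 54, 54, 51, 51, 51, 51, 51, 48, 49, 48, 45, 43, 43, 43, 43, 42, 42, 42, 43, 43, 44, 44, 49, 50, 51, 51, 52, 51, 52, 54, 56, 57, 56, 54, 54, 53, 54, 51, 53, 51, 50, 51, 50, 51, 52, 55, 56, 58, 57, 59, 59, 57, 55, 55, 57, 81, 101, 106, 109, 110]
228 [53, 51, 51, 49, 48, 49, 47, 46, 47, 51, 53, 56, 58, 60, 61, 59, 59, 61, 59, 57, 56, 56, 57, 57, 55, 56, 53, 53, 51, 49, 43, 42, 43, 42, 43, 43, 42, 43, 42, 44, 43, 43, 44, 43, 43, 42, 42, 43, 42, 43, 51, 59, 61, 63, 64, 65, 65, 62, 56, 59, 96, 115, 117, 111, 86, 64, 61, 60, 61, 62, 60, 57, 56, 58, 59, 58, 57, 55, 54, 59, 87, 104, 108, 111, 112]
234 [53, 53, 51, 50, 50, 49, 48, 48, 47, 50, 53, 54, 57, 59, 60, 59, 59, 59, 59, 57, 57, 56, 57, 57, 56, 56, 54, 55, 52, 46, 43, 42, 43, 44, 42, 43, 44, 44, 42, 43, 43, 43, 43, 44, 43, 44, 42, 43, 43, 46, 85, 135, 155, 161, 163, 166, 167, 168, 165, 163, 160, 160, 159, 157, 1
[... 1761 characters left out ...]
, 44, 43, 44, 43, 44, 43, 43, 43, 43, 44, 44, 43, 44, 47, 51, 51, 51, 52, 51, 51, 51, 50, 52, 50, 51, 52, 51, 50, 51, 49, 49, 50, 50, 50, 50, 51, 52, 51, 51, 51, 51, 51, 50, 50, 50, 52, 60, 89, 115]
w2 (273, 105) [ 537.2 -196.5   45.9]
1490.0 [273.4 105.1] [51.9 52.7] [ 562.2 -122.3]
w3 (273, 105) [ 535.4 -195.8   45.9]
1974.0 [284.  104.9] [51.9 52.4] [ 562.3 -122.3]
w4 expect
w4 [273.4 112.3] [ 539.3 -196.4  200. ]Traceback (most recent call last):
  File "<stdin>", line 18, in <module>
cv2.error: OpenCV(4.12.0) /io/opencv/modules/imgproc/src/shapedescr.cpp:361: error: (-201:Incorrect size of input array) There should be at least 5 points to fit the ellipse in function 'fitEllipseNoDirect'
```

```bash
python3 -c "
from h import *
rows((561.3,-122.1,195,71.3))"
```

```text
t 8.35 pos [582.  138.2 198.2] a 99.9 F [-0.4  0.2 -1.4] op 15.6 gf 78.5
[-0.3372, -0.0869, 0.004] [0.0007, -0.001, 0.6354]
```

```bash
python3 -m jog '[[[-0.337,-0.087,0,0,0,0.635,-1],[-0.337,-0.087,0,0,0,0.635,-1],[-0.337,-0.087,0,0,0,0.635,-1],[-0.337,-0.087,0,0,0,0.635,-1],[-0.337,-0.087,0,0,0,0.635,-1],[-0.337,-0.087,0,0,0,0.635,-1],[-0.337,-0.087,0.01,0,0,0.635,-1],[-0.337,-0.087,0.02,0,0,0.635,-1]]]' >/dev/null; python3 -m jog '[[[0,0,0,0,0,0,-1],[0,0,0,0,0,0,-1],[0,0,0,0,0,0,-1]]]' && python3 - <<'E'
from h import *
rows((561.3,-122.1,180,71.3))
s=get_state();d=get_image("wrist");pickle.dump((s,d),open("w8.pkl","wb"))
f=d["frame"].mean(2).astype(int)
q=s["tool_rot"];R=Ro.from_quat([*q[1:],q[0]])
for p in((561,-122),(562.3,-122.3),(560.4,-122)):print(proj(d,R.inv().apply(np.array([*p,78])-s["ee_pos"])))
print("nose",proj(d,(0,0,72)))
for v in range(188,242,3):print(v,f[v,245:315:1].tolist())
E
```

```text
time_s: 9.45
ee_pos: [561.8, -120.7, 183.3]
tool_rot: [-0.0, 0.812, 0.584, 0.001]
ft_force: [0.8, 0.7, -1.5]
opening: 15.4
gripper_force: 78.5
t 9.45 pos [ 561.8 -120.7  183.3] a 71.43 F [ 0.8  0.7 -1.5] op 15.4 gf 78.5
[-0.0021, -0.0001, 0.0044] [0.0011, -0.0018, 0.003]
[278.6 213. ]
[280.3 212.8]
[277.9 213.2]
nose [279.1 224.7]
188 [50, 50, 50, 50, 50, 50, 63, 137, 202, 220, 220, 220, 220, 222, 223, 226, 227, 227, 224, 222, 222, 225, 227, 227, 226, 225, 225, 225, 225, 225, 222, 221, 221, 222, 224, 224, 222, 221, 220, 221, 221, 223, 225, 223, 222, 223, 223, 222, 221, 222, 222, 221, 221, 216, 214, 214, 202, 192, 193, 192, 191, 189, 187, 167, 121, 92, 89, 88, 90, 90]
191 [50, 51, 50, 49, 51, 50, 55, 77, 101, 105, 110, 153, 181, 159, 124, 121, 130, 185, 204, 193, 209, 223, 225, 223, 224, 223, 224, 224, 224, 224, 222, 220, 221, 222, 223, 223, 221, 220, 220, 219, 220, 222, 224, 222, 220, 215, 207, 195, 185, 184, 184, 183, 184, 185, 188, 189, 188, 187, 188, 191, 190, 189, 184, 155, 111, 90, 87, 87, 88, 91]
194 [52, 50, 51, 50, 50, 51, 51, 70, 94, 103, 104, 103, 102, 102, 104, 106, 106, 1
[... 4041 characters left out ...]
9, 49, 48, 49, 49, 49, 49, 48, 51, 54, 57, 58, 59, 58, 59, 58, 60, 60, 59, 59, 61, 60, 59, 58, 63, 76, 83, 84, 84, 85, 89, 90, 89]
236 [30, 27, 27, 29, 28, 28, 30, 37, 48, 55, 58, 57, 57, 57, 57, 58, 58, 58, 57, 57, 57, 58, 59, 57, 51, 47, 48, 49, 51, 49, 48, 49, 49, 50, 50, 50, 50, 51, 50, 50, 50, 48, 49, 48, 47, 51, 53, 55, 57, 58, 58, 60, 59, 59, 60, 59, 59, 59, 60, 59, 59, 67, 80, 85, 84, 85, 87, 88, 89, 89]
239 [28, 28, 29, 28, 28, 28, 28, 36, 49, 57, 57, 56, 56, 57, 58, 59, 59, 58, 56, 55, 57, 58, 56, 54, 51, 48, 47, 48, 48, 49, 48, 48, 49, 48, 49, 48, 48, 50, 49, 50, 49, 49, 50, 50, 48, 48, 52, 54, 57, 58, 58, 58, 58, 60, 59, 58, 60, 58, 59, 60, 59, 67, 79, 83, 84, 85, 88, 87, 87, 89]
```

```bash
python3 - <<'E'
from h import *
s,d=pickle.load(open("w8.pkl","rb"))
print(wpx(s,d,280,211.3,78),[proj(d,(x,0,105.3)) for x in(-3,0,3)])
s,d=pickle.load(open("w7.pkl","rb"))
f=d["frame"].mean(2).astype(int)
print("rack hole",wpx(s,d,279,206,85),s["ee_pos"])
for v in range(192,224,2):print(v,f[v,260:300].tolist())
E
```

```text
[ 562.5 -121. ] [array([279.2, 214.6]), array([279.2, 211. ]), array([279.2, 207.3])]
rack hole [582.9 139.7] [582.92253244 138.45214082 199.49885149]
192 [89, 89, 89, 90, 89, 89, 88, 86, 86, 88, 93, 97, 96, 96, 96, 95, 96, 96, 96, 99, 136, 163, 181, 192, 193, 192, 189, 185, 184, 184, 184, 186, 185, 187, 188, 189, 189, 189, 189, 187]
194 [89, 89, 90, 91, 90, 90, 89, 85, 85, 89, 93, 96, 96, 95, 95, 96, 96, 96, 96, 94, 95, 100, 140, 180, 192, 191, 189, 185, 185, 184, 185, 185, 186, 187, 188, 188, 190, 190, 189, 188]
196 [89, 89, 91, 91, 91, 91, 89, 87, 85, 90, 95, 97, 96, 95, 95, 94, 93, 93, 92, 90, 93, 104, 162, 189, 192, 192, 189, 186, 184, 184, 185, 185, 185, 186, 187, 186, 183, 185, 188, 187]
198 [90, 90, 90, 90, 90, 91, 89, 85, 86, 88, 94, 94, 91, 84, 75, 59, 47, 48, 46, 50, 57, 63, 82, 125, 165, 183, 187, 186, 185, 184, 184, 178, 173, 172, 141, 104, 89, 113, 136, 153]
200 [90, 90, 90, 90, 91, 91, 89, 87, 85, 84, 79, 67, 52, 43, 37, 34, 33, 33, 34, 34, 34, 35, 36, 38, 51, 76, 128, 161, 170, 171, 161, 116, 71, 64, 61, 58, 56, 62, 101, 124]
202 [89, 91, 92, 91, 92, 91, 90, 84, 77, 6
[... 1072 characters left out ...]
 51, 52, 53, 53, 55, 54, 55, 56, 55, 55]
216 [79, 86, 91, 93, 90, 88, 71, 54, 51, 49, 47, 47, 43, 44, 42, 43, 43, 43, 44, 45, 46, 47, 47, 48, 48, 50, 50, 50, 52, 51, 52, 53, 52, 54, 54, 55, 55, 56, 56, 55]
218 [59, 78, 90, 75, 60, 57, 55, 53, 51, 49, 50, 52, 52, 52, 51, 50, 48, 50, 48, 50, 49, 50, 51, 53, 52, 55, 53, 52, 52, 51, 52, 53, 51, 54, 55, 56, 56, 56, 56, 54]
220 [67, 83, 88, 74, 57, 55, 53, 53, 52, 51, 51, 51, 51, 53, 54, 52, 52, 51, 50, 47, 49, 48, 50, 50, 53, 54, 54, 52, 53, 52, 51, 52, 53, 53, 54, 56, 58, 56, 55, 55]
222 [57, 59, 57, 57, 55, 54, 54, 51, 51, 51, 51, 51, 48, 49, 48, 45, 43, 43, 43, 43, 42, 42, 42, 43, 43, 44, 44, 49, 50, 51, 51, 52, 51, 52, 54, 56, 57, 56, 54, 54]
```

```bash
python3 -m jog '[[[-0.0013,0.0003,0.02,0,0,0,-1],[-0.0013,0.0003,0.035,0,0,0,-1],[-0.0013,0.0003,0.04,0,0,0,-1],[-0.0013,0.0003,0.046,0,0,0,-1],[-0.0013,0.0003,0.05,0,0,0,-1],[-0.0013,0.0003,0.054,0,0,0,-1],[-0.0013,0.0003,0.058,0,0,0,-1],[-0.0013,0.0003,0.058,0,0,0,-1]]]'
```

```text
time_s: 10.3
ee_pos: [561.4, -122.9, 139.5]
tool_rot: [-0.0, 0.813, 0.583, 0.001]
ft_force: [-0.7, -0.8, -1.0]
opening: 15.9
gripper_force: 78.5
```

The nose entered the upper cheek without contact, so I'll continue.

```bash
python3 -m jog '[[[0,0,0.005,0,0,0,-1],[0,0,0.01,0,0,0,-1],[0,0,0.015,0,0,0,-1],[0,0,0.02,0,0,0,-1],[0,0,0.025,0,0,0,-1],[0,0,0.03,0,0,0,-1],[0,0,0.035,0,0,0,-1],[0,0,0.04,0,0,0,-1]]]'
```

```text
time_s: 11.1
ee_pos: [561.6, -122.9, 109.5]
tool_rot: [-0.0, 0.813, 0.583, 0.001]
ft_force: [-0.0, -0.2, -1.1]
opening: 15.4
gripper_force: 78.5
```

```bash
python3 -m jog '[[[0,0,0.006,0,0,0,-1],[0,0,0.012,0,0,0,-1],[0,0,0.018,0,0,0,-1],[0,0,0.022,0,0,0,-1],[0,0,0.025,0,0,0,-1],[0,0,0.027,0,0,0,-1],[0,0,0.028,0,0,0,-1],[0,0,0.028,0,0,0,-1]]]'
```

```text
time_s: 11.9
ee_pos: [561.7, -122.8, 88.8]
tool_rot: [0.0, 0.813, 0.583, 0.001]
ft_force: [-0.1, -0.3, -0.9]
opening: 15.5
gripper_force: 78.5
```

```bash
python3 -m jog '[[[0,0,0.001,0,0,0,-1],[0,0,0.002,0,0,0,-1],[0,0,0.003,0,0,0,-1],[0,0,0.004,0,0,0,-1],[0,0,0.004,0,0,0,-1]]]'
```

```text
time_s: 12.4
ee_pos: [561.9, -122.9, 87.9]
tool_rot: [0.001, 0.813, 0.583, 0.001]
ft_force: [-3.1, 2.4, 11.6]
opening: 15.5
gripper_force: 80.0
```

The collar made contact at the predicted height, with 11.6 N. I'll release and withdraw.

```bash
python3 -m jog '[[[0,0,-0.001,0,0,0,-1],[0,0,-0.001,0,0,0,0.1],[0,0,-0.001,0,0,0,0.1],[0,0,-0.001,0,0,0,0.1],[0,0,-0.001,0,0,0,0.1],[0,0,-0.04,0,0,0,0.1],[0,0,-0.08,0,0,0,0.1],[0,0,-0.12,0,0,0,0.1]]]';python3 -m jog '[[[0,0,-0.03,0,0,0,0.1],[0,0,-0.03,0,0,0,0.1],[0,0,-0.03,0,0,0,0.1],[0,0,-0.03,0,0,0,0.1],[0,0,-0.03,0,0,0,0.1]]]'; python3 - <<'E'
from h import *
rows()
s=get_state();d=get_image("wrist");f=d["frame"].mean(2).astype(int)
q=s["tool_rot"];R=Ro.from_quat([*q[1:],q[0]])
P=lambda p:proj(d,R.inv().apply(np.array(p,float)-s["ee_pos"]))
print("expect grip top",P((561.7,-122.3,114)),"collar",P((561.7,-122.3,84)))
c=P((561.7,-122.3,100)).astype(int)
for v in range(c[1]-35,c[1]+40,4):print(v,f[v,c[0]-36:c[0]+36:2].tolist())
t=get_image("top")["frame"];o=D["top"]["frame"]
df=np.abs(t.astype(int)-o).max(2)
for (a,b) in((195,209),(219,205),(242,202)):print("top diff",(a,b),(df[b-5:b+6,a-5:a+6]>60).sum())
E
```

```text
time_s: 13.2
ee_pos: [561.2, -122.8, 176.3]
tool_rot: [-0.0, 0.813, 0.583, 0.0]
ft_force: [0.1, 0.4, -0.0]
opening: 47.0
gripper_force: 0.0
time_s: 13.7
ee_pos: [560.5, -122.7, 196.7]
tool_rot: [-0.001, 0.812, 0.583, -0.0]
ft_force: [-1.0, 0.7, 0.9]
opening: 47.2
gripper_force: 0.0
t 13.7 pos [ 560.5 -122.7  196.7] a 71.32 F [-1.   0.7  0.9] op 47.2 gf 0.0
expect grip top [280.8 219. ] collar [280.7 207.5]
178 [109, 112, 111, 104, 104, 131, 222, 222, 222, 227, 227, 222, 226, 227, 227, 227, 225, 222, 225, 223, 222, 222, 226, 224, 223, 222, 223, 224, 228, 226, 229, 226, 201, 92, 86, 89]
182 [53, 50, 50, 50, 50, 89, 221, 221, 222, 226, 226, 222, 225, 226, 225, 225, 224, 221, 223, 222, 220, 221, 224, 221, 222, 221, 223, 223, 226, 225, 222, 217, 182, 91, 87, 88]
186 [49, 50, 49, 49, 49, 87, 219, 218, 220, 226, 226, 221, 225, 226, 223, 224, 222, 220, 223, 220, 219, 220, 222, 221, 221, 221, 221, 221, 211, 189, 191, 188, 140, 87, 87, 89]
190 [49, 50, 50, 48, 51, 58, 102, 102, 109, 113, 186, 121, 186, 208, 202, 184, 128, 129, 160, 166, 152, 121, 126, 158, 181, 181, 182, 183, 187, 186, 191, 18
[... 1697 characters left out ...]
 59, 60, 58, 71, 82, 82, 86, 87]
238 [30, 28, 28, 27, 28, 26, 28, 29, 28, 29, 27, 28, 39, 73, 73, 75, 73, 75, 75, 75, 73, 74, 73, 73, 73, 88, 84, 84, 87, 85, 84, 81, 84, 83, 87, 88]
242 [29, 29, 27, 28, 27, 27, 28, 29, 29, 28, 28, 27, 40, 73, 73, 74, 72, 75, 75, 76, 74, 75, 73, 74, 80, 87, 84, 84, 87, 84, 86, 80, 83, 84, 87, 88]
246 [28, 28, 28, 28, 28, 27, 28, 28, 29, 29, 27, 27, 39, 72, 74, 74, 73, 75, 76, 76, 73, 74, 72, 138, 154, 88, 84, 84, 87, 85, 83, 83, 83, 84, 87, 87]
250 [29, 29, 28, 29, 27, 29, 28, 28, 28, 27, 27, 28, 40, 72, 75, 74, 73, 75, 76, 76, 74, 76, 105, 211, 148, 86, 82, 84, 86, 84, 83, 82, 83, 84, 86, 87]
top diff (195, 209) 0
top diff (219, 205) 0
top diff (242, 202) 81
```

The pin stands in the fork with its collar height at about 77.9 mm against the expected 78 mm. The other two pins are unchanged in the top view and the gripper is clear.

```bash
python3 -c "
from bench import *
print(finish_job())"
```

```text
the job is handed in; nothing more can be done
None
```

I swung the link into line, pushed the large pin through fork and eye until its collar sat home on the fork, and handed the job in at about 14 s of the 58 s; no verdict came back.

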